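# Bottle onto the drying peg, then set the air valve

## Task

Turn the washed square bottle that lies on the mat upside down over the free peg of the air drying stand, and lower it until its rim is down on the peg's collar before you let go. Then set the stand's air: screw the needle valve's wing handle clockwise until it seats, back it off a quarter turn, and finish still gripping the handle at that setting, so that it cannot creep while I nip up the gland nut. Leave the bottle on the other peg and the brown jar and the dropper bottle where they are.

Things in the scene. Friction and masses are not known exactly. Their poses are not given: they have to be found in the camera images.
- bottle: Off-white hollow square plastic bottle, no cap, about 70 g. Body 50 x 50 mm, 66 mm long, then shoulder and round neck (outside 38 mm, bore 31 mm); 92 mm overall, 89 mm deep inside. Starts lying on a flat side on the black 3 mm mat, axis 28 mm above the work surface. Origin: outer centre of its bottom; z runs along the bottle to the mouth; x and y are normal to its flat sides.
- bottle_mouth (a point): Centre of the bottle's rim, on its axis 92 mm from its bottom; axes as the bottle's.
- dryer: Air drying stand, fixed: white box 250 (x) x 280 (y) x 30 mm high with two upright steel pegs and a brass needle valve on top. Origin under its centre at the work surface, z up. In its frame the free peg is at (-45, -90) mm, the other peg, which a like bottle occupies, at (80, 0), the valve at (-55, 100); a copper pipe runs from the valve along +x, 52 mm high.
- peg_seat (a point): On the free peg's axis at the top of its black rubber collar (56 mm across), 38 mm above the work surface, where the bottle's rim comes to rest. The peg is 16 mm thick, round-tipped, its tip 70 mm above this point. Axes as the stand's. The bottle then has up to 7 mm side play and its bottom is 130 mm above the work surface.
- valve: Black wing handle of the needle valve, on the upright stem: an upright blade 44 mm long, 11 mm thick, 30 mm tall (94 to 124 mm above the work surface), with a pointed nose reaching 27 mm from the axis; 10 mm of thin stem below it, then the gland nut. Origin on the axis, 90 mm up. x lies along the blade, the nose with a white line is at -x; pinch it across y.
- valve_grip (a point): On the valve's axis 112 mm above the work surface, 12 mm below the blade's top: put the TCP here, pointing down, fingers across the blade. Axes turn with the handle.
- valve_turn (a joint): Angle of the wing handle, rad: 0 = seated (hard stop, nose along the stand's -x), growing counter-clockwise seen from above as the valve opens, up to 4.5. Clockwise closes. Starts 0.8 to 2.2 open. Stays where it is left (friction 0.05 N m), does not rise. A quarter turn back from the seat is 1.57.
- spare: The like bottle already drying upside down on the stand's other peg, loose: leave alone. Origin at the centre of its bottom (130 mm high, on top).
- amber: Brown reagent jar with a black cap, 52 mm wide, 75 mm tall, standing at the far side of the mat, loose: leave alone. Origin under its centre.
- dropper: Small white dropper bottle with a blue tip, 26 mm wide, 76 mm tall, standing at the far side of the mat, loose: leave alone. Origin under its centre.
Mind the look-alikes: they are no part of the job. Leave any red look-alike of the bottle alone.

How it is judged:
By the outcome, as a careful person would: the job done as asked, in the order asked, and still so for the second after the job is handed in, while the arm keeps its last pose, push and grip.
It also fails if it takes over 67 s, if anything falls off the work surface, if the arm or the gripper's body presses on something with over 40 N, if the wrist force passes 120 N, or if a joint passes its speed limit or range.

## Robot

A 6-joint arm with a two-finger parallel gripper is mounted at the origin on the work surface. World frame = base frame: x ahead of the robot, y to its left, z up, the work surface at z = 0. Lengths are in mm, angles in rad, forces in N, time in s.
With the tool pointing down it reaches from about 350 to 775 mm from the base axis. Payload 7.3 kg.
Tool frame: the origin (TCP) lies between the finger pads, 19 mm behind the fingertips; this is the grasp point; x points along the fingers, y is the direction in which the jaws open and shut, and the axes are right-handed (so a half turn about x gives the same grasp; the last joint's range is limited). The gripper opens to 92 mm and grips with 3 to 60 N. Pads are 19 mm wide; open, the fingers measure 130 mm over their backs; the gripper's body (75 mm by 190 mm) begins 47 mm behind the grasp point.
Start: joints at [-1.336, 0.342, 1.524, -0, 1.275, -0.146], TCP at [195.146, -487.402, 245.541] pointing down, gripper open.
Joint ranges: [-2.53, 2.53], [-0.77, 2.02], [0.04, 2.7], [-1, 4.14], [0.28, 2.66], [-3.11, 3.11]. Speed limits (rad/s): [2.57, 2.57, 3.14, 3.14, 3.14, 3.14].

## Interface

Orientations are given as [roll, pitch, yaw] about the fixed x, y, z axes, in that order (R = Rz(yaw) Ry(pitch) Rx(roll)).
In Python, from plant import bot gives the robot as it stands.
- The arm moves only by the tool step_arm, never from a script. Its argument "targets" is a list that holds one entry, the list of rows, each a list of 4 numbers: the shift along the tool's x, y, z in m, then the turn about the tool's x in degrees. A call has exactly 5 rows; each row is the pose to reach, as a shift and turn from the pose measured when the call began, along the tool's axes at that moment; what a row does not reach only later rows make up. A row lasts 1/12 s, in which the tool goes at most 41.7 mm and 7.16 degrees, less where a joint would pass 70% of its speed; a pose out of reach is approached as far as the arm can. A call with a gripper value outside its range is refused whole. "jaw" is the closure, from 0 (fully open) to 1 (shut), set as the call begins (left out, the last holds). The fingers move at their own pace and stop on an object; the grip force is fixed at half the most. Time passes only in rows, so rows that repeat a pose let the fingers close, or fill a call up. It gives the time, the measured TCP pose, the force and the opening at its end, in the units of the state.
- bot.get_obs(): the state, without advancing time (a new reading comes with each control period).
- bot.capture(name): name is "side" or "top" or "wrist"; returns a dict with "color" (480x640x3 uint8, red, green, blue), "depth" (480x640 float32, mm along the optical axis (not along the pixel's ray), 0 where there is no reading), "fov_y" (degrees; the focal length in pixels is half the picture's height over the tangent of half this angle, whatever the lens; pixels are square), "cx", "cy" (the principal point, pixels), "rvec" (rotation vector, rad) and "tvec" (3), from world to camera coordinates, as OpenCV has them. Camera axes: x right, y down, z forward; pixel columns grow to the right and rows downward; lengths in mm; the calibration is good to about 2 mm. A picture is of the moment at which its call begins.
- bot.close_job(): hands the job in, once; it reports no verdict.
The state is a dict: "time": time; "joint_positions": joint angles; "dq": joint speeds; "tau": joint torques, N m; "tool_pos": TCP position; "tcp_rot": TCP orientation; "contact_force": force on the tool from outside, world axes, zero at the start; "moment": the same for the moment, N m; "grip_width": finger opening in mm.
Only numpy, scipy, OpenCV 4.12 (cv2) and the standard library are available. Lean on these libraries where they do the work, as an engineer would, in place of code of your own. Each camera call takes 0.05 s, during which the arm holds its last target. There are 200 camera calls.

## Working session

There is one attempt and no reset: what is moved stays moved. The work goes in short steps, Python scripts to look and compute and a tool call to move; the robot and the scene stay as the last step left them, time stands still between calls to the robot, and variables do not carry over. Pictures are saved under pics/ and viewed, about 8 in all and at most 12, crops included, and the job is handed in when it is done.

Besides the shell and the picture viewer there is one more tool, called after "Emit:" as name([rows], argument=value, ...), one row to a line, values as JSON. step_arm: Moves the arm, as the interface text tells. Its arguments: {"type":"object","properties":{"targets":{"type":"array","items":{"type":"array","items":{"type":"array","items":{"type":"number"}}}},"jaw":{"type":"number"}},"required":["targets"]}

```bash
ls; mkdir -p pics; cat > h.py <<'E'
import numpy as np, cv2
from plant import bot
from scipy.spatial.transform import Rotation as R
def cap(n):
    c=bot.capture(n); c['f']=240/np.tan(np.radians(c['fov_y'])/2)
    c['R']=R.from_rotvec(np.ravel(c['rvec'])).as_matrix(); c['t']=np.ravel(c['tvec']); return c
def save(c,name): cv2.imwrite('pics/'+name,c['color'][:,:,::-1])
def pts(c):
    d=c['depth']; v,u=np.mgrid[:480,:640]
    p=np.dstack([(u-c['cx'])/c['f']*d,(v-c['cy'])/c['f']*d,d]); w=(p-c['t'])@c['R']; w[d==0]=np.nan; return w
def ray(c,u,v,z):
    r=c['R'].T@np.array([(u-c['cx'])/c['f'],(v-c['cy'])/c['f'],1]); o=-c['R'].T@c['t']; return o+r*(z-o[2])/r[2]
E
python3 - <<'E'
from h import *
import pickle
o=bot.get_obs(); print({k:np.round(v,3) for k,v in o.items()})
for n in('top','side','wrist'):
    c=cap(n); save(c,n+'0.png'); pickle.dump(c,open(n+'0.pkl','wb')); print(n,c['f'],-c['R'].T@c['t'],c['R'][2], (c['depth']>0).mean())
E
```

```text
pics
{'time': np.float64(0.0), 'joint_positions': array([-1.336,  0.343,  1.525,  0.   ,  1.275, -0.146]), 'dq': array([-0.001,  0.   ,  0.001,  0.001, -0.001,  0.   ]), 'tau': array([ -0.   , -43.124, -24.422,   0.071,   0.056,  -0.   ]), 'tool_pos': array([ 195.055, -486.999,  244.839]), 'tcp_rot': array([-1.729,  1.569,  1.793]), 'contact_force': array([0.705, 0.569, 0.118]), 'moment': array([-0.038,  0.016, -0.032]), 'grip_width': np.float64(92.099)}
top 482.13908604545117 [331.31085251  57.24437947 985.39725943] [ 0.17455    -0.01977428 -0.98444973] 0.996083984375
side 512.6054210275848 [328.58225783 756.12000896 659.91931638] [ 0.16241016 -0.78647331 -0.59588814] 0.9959342447916667
wrist 414.44965870428507 [ 270.88269626 -457.35663725  384.40860154] [-0.28024125 -0.11103656 -0.95348609] 0.9961328125
```

View pics/top0.png

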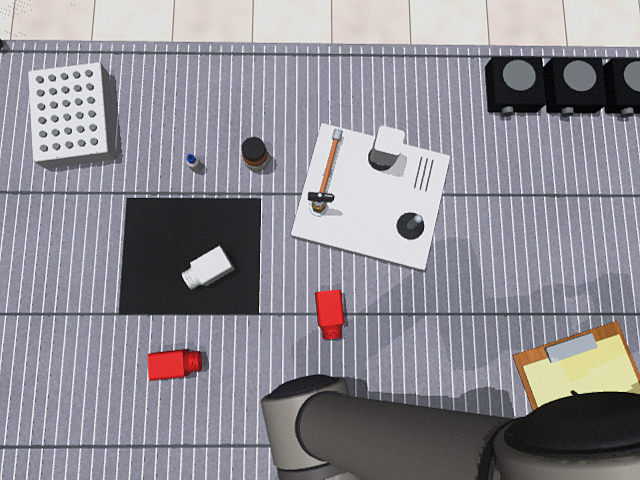

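View pics/side0.png

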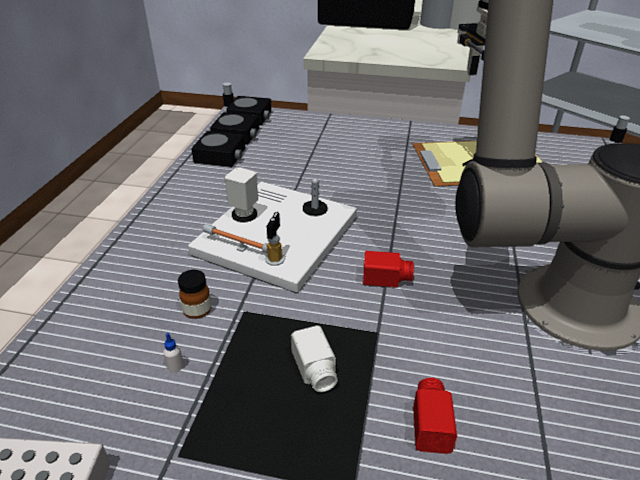

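The top view shows the target, the off-white bottle on the black mat at (208,268), with its mouth at lower left (187,280). Look-alikes are the red bottles at (330,315) and (175,365), the spare white bottle on its peg at (387,148), and the white rack at (70,115). I choose (208,268). The free peg is at (413,223) and the valve at (320,198).

```bash
python3 - <<'E'
from h import *
import pickle
T=pickle.load(open('top0.pkl','rb')); S=pickle.load(open('side0.pkl','rb'))
W=pts(T); WS=pts(S); col=T['color'].astype(int)
v,u=np.mgrid[:480,:640]
# bottle
m=(u>170)&(u<245)&(v>235)&(v<300)&(col.min(2)>110)
m=m.astype(np.uint8); c=max(cv2.findContours(m,0,1)[0],key=cv2.contourArea)
print('bottle z',np.nanpercentile(W[m>0][:,2],[5,50,95]))
mm=(m>0)&(W[...,2]>46)&(W[...,2]<60)
p=W[mm][:,:2].astype(np.float32); r=cv2.minAreaRect(p); print('body rect',r, len(p))
p2=W[(m>0)&(W[...,2]>15)&(W[...,2]<60)]; 
q=p2[:,:2]; mu=p.mean(0); _,_,V=np.linalg.svd(p-mu); print('axis',V[0],V, mu); a=(q-mu)@V[0]; print('ext',np.percentile(a,[0,1,99,100]), 'body ext',np.percentile((p-mu)@V[0],[1,99]))
# side view too
cs=S['color'].astype(int); us=(u>280)&(u<345)&(v>320)&(v<395)&(cs.min(2)>110)
ps=WS[us]; ps=ps[(ps[:,2]>46)&(ps[:,2]<62)][:,:2].astype(np.float32); print('side rect',cv2.minAreaRect(ps))
# dryer
m=(u>280)&(u<460)&(v>115)&(v<280)&(np.abs(W[...,2]-30)<6)&(col.min(2)>110)
p=W[m][:,:2].astype(np.float32); print('dryer',cv2.minAreaRect(p),np.nanmedian(W[m][:,2]))
for n,P,box in(('T',W,(290,345,180,220)),('S',WS,(255,290,200,270))):
    s=(u>box[0])&(u<box[1])&(v>box[2])&(v<box[3])
    k=s&(P[...,2]>112)&(P[...,2]<130); q=P[k]; print(n,'blade',len(q),cv2.minAreaRect(q[:,:2].astype(np.float32)),q.mean(0))
for n,P,box in(('T',W,(395,440,200,245)),('S',WS,(295,335,170,220))):
    s=(u>box[0])&(u<box[1])&(v>box[2])&(v<box[3])
    k=s&(P[...,2]>55); q=P[k]; print(n,'peg',len(q),q.mean(0),q.max(0),q.min(0))
    k=s&(P[...,2]>34)&(P[...,2]<42); q=P[k]; print('collar',cv2.minEnclosingCircle(q[:,:2].astype(np.float32)))
a=T['color'][225:310,160:250]; b=T['color'][170:225,285:350]
cv2.imwrite('pics/crop.png',np.hstack([cv2.resize(x[:,:,::-1],(390,390),interpolation=2) for x in(a,b)]))
E
```

```text
bottle z [40.688011   53.07995096 56.36725107]
body rect ((437.4364929199219, 248.30514526367188), (49.48120880126953, 91.55955505371094), 31.83502960205078) 968
axis [ 0.5237972 -0.851843 ] [[ 0.5237972 -0.851843 ]
 [ 0.851843   0.5237972]] [440.78534 241.34811]
ext [-53.44672648 -52.14992544  37.86701941  38.15299717] body ext [-51.51540195  37.40784245]
side rect ((437.43316650390625, 248.43218994140625), (49.51947021484375, 92.66798400878906), 30.98403549194336)
dryer ((592.4035034179688, -82.8917236328125), (280.3729248046875, 249.78282165527344), 75.11178588867188) 31.081873271298033
T blade 182 ((563.7609252929688, 25.254987716674805), (46.992164611816406, 11.588040351867676), 86.29647064208984) [562.8050976   26.07694677 123.36673564]
S blade 150 ((563.765380859375, 27.411104202270508), (51.40934371948242, 11.53208065032959), 86.4049301147461) [563.15424571  30.96882143 120.61933333]
T peg 110 [ 523.04666914 -155.53212376   93.00850149] [ 532.52547536 -149.53071567  112.61030737] [ 517.44960645 -164.4675952    56.49895739]
collar ((533.838134765625, -162.00148010253906), 51.58702850341797)
S peg 160 [ 525.27372395 -152.51141989   82.87671334] [ 533.34031225 -147.14866093  109.55706317] [ 517.23458604 -161.91514791   55.29116982]
collar ((525.0050659179688, -156.44232177734375), 28.55034828186035)
```

View pics/crop.png

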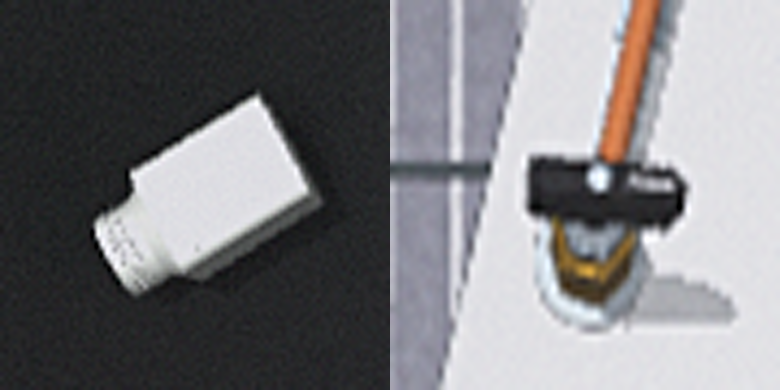

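The crop confirms the choice: a white, capless bottle with its neck at the lower left. The valve's nose with the white line points to image right (-y). The moves can't tilt the tool, so I'll grip the bottle near its bottom and let it swing, or be pushed, mouth down about the jaw axis.

```bash
cat >> h.py <<'E'
def pose():
    o=bot.get_obs(); return o,np.array(o['tool_pos']),R.from_euler('xyz',o['tcp_rot']).as_matrix()
def plan(target,ang=None):
    o,p,M=pose(); d=M.T@(np.array(target)-p); s=f"shift mm {np.round(d,1)}"
    if ang is not None:
        y=M[:,1]; cur=np.degrees(np.arctan2(y[1],y[0])); w=(ang-cur+180)%360-180
        s+=f" world yaw needed {w:.1f} -> turn about tool x {-w:.1f} (or {-w+180:.1f}/{-w-180:.1f})"
    print(s,'| t',round(float(o['time']),2),'tcp',np.round(p,1),'yang',round(float(np.degrees(np.arctan2(M[1,1],M[0,1]))),1),'q',np.round(o['joint_positions'],2),'F',np.round(o['contact_force'],1),'w',round(float(o['grip_width']),1))
E
python3 - <<'E'
from h import *
d=np.array([-.521,.853]); c=np.array([437.4,248.4]); b=c-46*d; g=b+14*d
print('bottom',b,'grasp',g,'mouth',b+92*d); plan([*g,120],31.4); print(pose()[2])
E
```

```text
bottom [461.366 209.162] grasp [454.072 221.104] mouth [413.434 287.638]
shift mm [ 125.7 -561.1 -503.7] world yaw needed 99.6 -> turn about tool x -99.6 (or 80.4/-279.6) | t 0.15 tcp [ 195.1 -487.1  245. ] yang -68.2 q [-1.34  0.34  1.52 -0.    1.28 -0.15] F [0.4 0.3 0. ] w 92.0
[[-2.77506072e-04  3.71661970e-01 -9.28368086e-01]
 [ 1.08834925e-03 -9.28367460e-01 -3.71662044e-01]
 [-9.99999369e-01 -1.11352719e-03 -1.46870420e-04]]
```

Emit:
step_arm([
  [[0,-0.016,-0.038,0],[0,-0.032,-0.076,0],[0,-0.048,-0.114,0],[0,-0.064,-0.152,0],[0,-0.08,-0.19,0]],
], jaw=0)

```text
time: 0.57
tool_pos: [342.6, -340.7, 245.0]
tcp_rot: [-1.659, 1.569, 1.862]
contact_force: [1.4, -0.4, -0.5]
grip_width: 91.6
```

Emit:
step_arm([
  [[0,-0.03,-0.028,0],[0,-0.06,-0.056,0],[0,-0.09,-0.084,0],[0,-0.12,-0.112,0],[0,-0.15,-0.14,0]],
])

```text
time: 0.98
tool_pos: [417.1, -147.4, 245.2]
tcp_rot: [-1.599, 1.569, 1.923]
contact_force: [0.6, 0.0, 0.1]
grip_width: 91.8
```

Emit:
step_arm([
  [[0.01,-0.033,-0.017,0],[0.02,-0.066,-0.035,0],[0.03,-0.1,-0.052,0],[0.04,-0.132,-0.07,0],[0.05,-0.165,-0.087,0]],
])

```text
time: 1.4
tool_pos: [436.5, 40.1, 195.0]
tcp_rot: [-1.722, 1.569, 1.8]
contact_force: [0.8, -0.4, 0.3]
grip_width: 91.9
```

Emit:
step_arm([
  [[0,-0.033,-0.017,-7],[0,-0.066,-0.035,-14],[0,-0.1,-0.052,-21],[0,-0.132,-0.07,-28],[0,-0.165,-0.087,-35]],
])

```text
time: 1.82
tool_pos: [455.9, 227.5, 195.1]
tcp_rot: [-2.214, 1.569, 1.925]
contact_force: [1.7, 0.1, -0.5]
grip_width: 91.7
```

Emit:
step_arm([
  [[0,0,0,-7],[0,0,0,-14],[0,0,0,-21],[0,0,0,-28],[0,0,0,-35]],
])

```text
time: 2.23
tool_pos: [455.7, 227.6, 194.8]
tcp_rot: [-2.297, 1.569, 2.459]
contact_force: [-0.0, -0.7, -1.1]
grip_width: 92.1
```

```bash
python3 - <<'E'
from h import *
plan([454,221,110],31.4)
E
```

```text
shift mm [84.7 -1.9  6.6] world yaw needed 28.9 -> turn about tool x -28.9 (or 151.1/-208.9) | t 2.23 tcp [455.7 227.6 194.8] yang 2.5 q [0.31 0.36 1.64 0.   1.14 0.27] F [-0.  -0.7 -1.1] w 92.1
```

Emit:
step_arm([
  [[0.02,-0.001,0.002,-6],[0.04,-0.002,0.004,-12],[0.06,-0.002,0.0065,-18],[0.075,-0.002,0.0065,-24],[0.085,-0.002,0.0065,-29]],
])

```text
time: 2.65
tool_pos: [452.9, 220.7, 107.9]
tcp_rot: [-2.169, 1.567, 3.099]
contact_force: [-0.5, -0.5, -0.4]
grip_width: 92.3
```

```bash
python3 - <<'E'
from h import *
c=cap('wrist'); save(c,'w1.png'); W=pts(c)
m=(W[...,2]>46)&(W[...,2]<60)&(c['color'].min(2)>100)&(np.hypot(W[...,0]-437,W[...,1]-248)<75)
p=W[m][:,:2].astype(np.float32); r=cv2.minAreaRect(p); print(r,len(p))
plan([454,221,30],31.4)
E
```

```text
((436.7967834472656, 246.22903442382812), (50.01007843017578, 92.42729187011719), 31.38456916809082) 14389
shift mm [76.6  2.2  0.8] world yaw needed -0.6 -> turn about tool x 0.6 (or 180.6/-179.4) | t 2.7 tcp [452.2 220.5 106.6] yang 32.0 q [ 0.3   0.47  1.76  0.    0.92 -0.26] F [-0.9 -0.3 -1. ] w 91.7
```

View pics/w1.png

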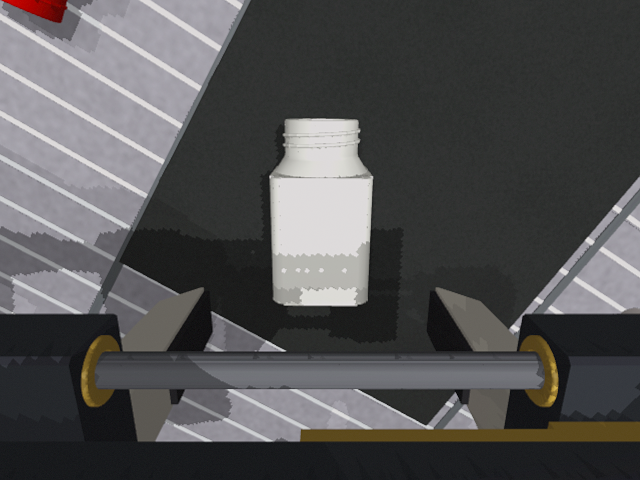

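The wrist view shows the bottle at (320,210), mouth up-image, centred between the open fingers, and nothing is in the way.

Emit:
step_arm([
  [[0.025,0,0.001,0.6],[0.05,0,0.002,0.6],[0.07,0,0.002,0.6],[0.075,0,0.002,0.6],[0.075,0,0.002,0.6]],
])

```text
time: 3.12
tool_pos: [452.0, 218.5, 30.7]
tcp_rot: [-1.958, 1.562, -2.981]
contact_force: [-0.8, -0.2, -0.8]
grip_width: 91.9
```

Emit:
step_arm([
  [[0,0,0,0],[0,0,0,0],[0,0,0,0],[0,0,0,0],[0,0,0,0]],
], jaw=1)

```text
time: 3.53
tool_pos: [452.5, 218.7, 31.5]
tcp_rot: [-1.985, 1.563, -3.008]
contact_force: [0.3, -0.2, 0.3]
grip_width: 62.7
```

Emit:
step_arm([
  [[0,0,0,0],[0,0,0,0],[0,0,0,0],[0,0,0,0],[0,0,0,0]],
])

```text
time: 3.95
tool_pos: [452.8, 218.8, 31.9]
tcp_rot: [-2.009, 1.564, -3.032]
contact_force: [-0.2, 0.3, 6.7]
grip_width: 49.6
```

Emit:
step_arm([
  [[-0.02,0,0,0],[-0.04,0,0,0],[-0.06,0,0,0],[-0.08,0,0,0],[-0.1,0,0,0]],
])

```text
time: 4.37
tool_pos: [453.0, 218.7, 132.4]
tcp_rot: [-1.973, 1.563, -2.996]
contact_force: [-0.3, 0.7, -1.0]
grip_width: 50.2
```

```bash
python3 - <<'E'
from h import *
c=cap('side'); W=pts(c)
plan([454,221,30],31.4)
o,p,M=pose()
m=(np.linalg.norm(W-p,axis=2)<110)&(c['color'].min(2)>120)&(W[...,2]>10)
q=(W[m]-p)@M; print(len(q),'tool-frame ext',np.percentile(q,[1,50,99],axis=0).round(1))
v,u=np.nonzero(m); v0,u0=int(np.median(v)),int(np.median(u)); im=c['color'][max(0,v0-110):v0+110,max(0,u0-140):u0+140,::-1]
cv2.imwrite('pics/s1.png',cv2.resize(im,None,fx=2,fy=2))
E
```

```text
shift mm [ 1.062e+02  1.000e-01 -1.700e+00] world yaw needed 0.0 -> turn about tool x -0.0 (or 180.0/-180.0) | t 4.42 tcp [455.  219.4 136.2] yang 31.4 q [ 0.3   0.43  1.73  0.    0.99 -0.25] F [0.6 0.4 1.8] w 49.6
1965 tool-frame ext [[-94.7 -79.7 -80.5]
 [-15.5   1.5 -49.2]
 [ 24.7  80.9   7.8]]
```

View pics/s1.png

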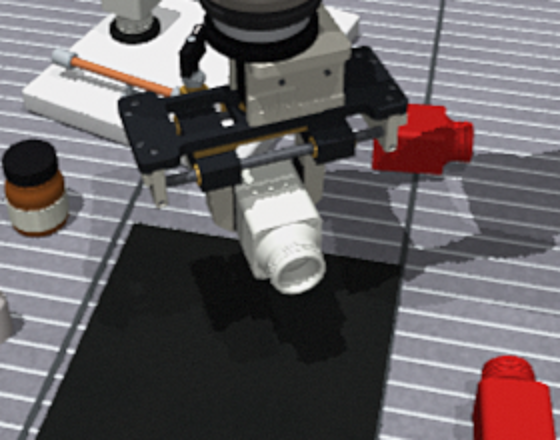

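The bottle is held firmly and stays horizontal, so it won't swing on its own. I'll hook its lower lip on the free peg's tip and arc the gripper forward and up, so that the peg turns it in the jaws. First I carry it there with the mouth pointing at world yaw about 20°.

Emit:
step_arm([
  [[-0.01,-0.024,0.034,0],[-0.02,-0.048,0.067,0],[-0.03,-0.073,0.101,0],[-0.034,-0.097,0.135,0],[-0.034,-0.121,0.168,0]],
])

```text
time: 4.83
tool_pos: [439.2, 14.4, 170.5]
tcp_rot: [2.966, 1.57, 1.944]
contact_force: [1.8, 0.7, -0.2]
grip_width: 49.7
```

Emit:
step_arm([
  [[0,-0.024,0.034,7],[0,-0.048,0.067,14],[0,-0.073,0.101,21],[0,-0.097,0.135,28],[0,-0.121,0.168,35]],
])

```text
time: 5.25
tool_pos: [422.7, -193.7, 170.0]
tcp_rot: [-2.449, 1.57, 2.195]
contact_force: [0.9, 0.3, -1.1]
grip_width: 49.9
```

Emit:
step_arm([
  [[0,0,0,7],[0,0,0,14],[0,0,0,21],[0,0,0,28],[0,0,0,35]],
])

```text
time: 5.67
tool_pos: [422.2, -193.6, 169.3]
tcp_rot: [-1.625, 1.568, 2.401]
contact_force: [0.8, 0.1, -0.6]
grip_width: 49.5
```

Emit:
step_arm([
  [[0,0,0,7],[0,0,0,14],[0,0,0,21],[0,0,0,28],[0,0,0,31]],
])

```text
time: 6.08
tool_pos: [421.9, -193.4, 168.6]
tcp_rot: [-1.039, 1.567, 2.44]
contact_force: [0.4, -0.1, -1.3]
grip_width: 49.9
```

```bash
cat >> h.py <<'E'
def bottle(name,pic=None,peg=(525.5,-157.5),dirn=20):
    c=cap(name); W=pts(c); o,p,M=pose()
    a=np.radians(dirn); f=np.array([np.cos(a),np.sin(a),0]); l=np.array([-f[1],f[0],0])
    q=W-np.array([*peg,0]); q=np.dstack([q@f,q@l,W[...,2]])
    t=p-np.array([*peg,0]); t=np.array([t@f,t@l,p[2]])
    print(name,'tcp fwd,left,z rel peg',t.round(1))
    if pic:
        uv=c['R']@p+c['t']; u0,v0=int(uv[0]/uv[2]*c['f']+c['cx']),int(uv[1]/uv[2]*c['f']+c['cy'])
        u0=np.clip(u0,120,520);v0=np.clip(v0,90,390); cv2.imwrite('pics/'+pic,cv2.resize(c['color'][v0-90:v0+90,u0-120:u0+120,::-1],None,fx=3,fy=3))
    return c,q,t
E
python3 - <<'E'
from h import *
plan([422,-195,114],-70)
for n in('top','side'):
    c,q,t=bottle(n,'b_%s.png'%n)
    d=q-t; m=(np.abs(d[...,0]-40)<75)&(np.abs(d[...,1])<27)&(np.abs(d[...,2])<90)&(c['color'].min(2)>110)&(q[...,2]>50)
    x=d[m]; print(len(x),x.min(0).round(1),x.max(0).round(1))
    for lo in range(0,90,15):
        k=(x[:,0]>lo)&(x[:,0]<lo+15); 
        if k.sum()>5: print(lo,np.percentile(x[k][:,2],[2,50,98]).round(1),np.percentile(x[k][:,1],[2,98]).round(1))
E
```

```text
shift mm [54.6  1.7  0.3] world yaw needed 0.7 -> turn about tool x -0.7 (or 179.3/-180.7) | t 6.08 tcp [ 421.9 -193.4  168.6] yang -70.7 q [-0.6   0.32  1.8   0.    1.03  0.64] F [ 0.4 -0.1 -1.3] w 49.9
top tcp fwd,left,z rel peg [-109.6    1.6  168.6]
557 [ 40.  -23.  -67.1] [114.8  25.9  25.4]
30 [-17.7  21.   24.5] [-3.5 25.4]
45 [-9.  20.2 24. ] [-20.8  24.9]
60 [-3.8 12.3 17.8] [-16.  19.]
75 [-0.8 12.7 16.9] [-13.7  17.9]
side tcp fwd,left,z rel peg [-109.6    1.6  168.7]
655 [-11.5 -26.8 -67.1] [113.9  27.   60.4]
15 [-27.1  17.9  22. ] [-19.   26.8]
30 [-22.7  10.8  21.6] [-18.   26.7]
45 [-23.9  11.1  21.4] [-18.2  26.6]
60 [-5.   7.5 14.8] [-5.1 20.9]
75 [-20.7  -1.9  14.8] [-18.4  18.9]
```

Emit:
step_arm([
  [[0.02,0.0025,0,-0.7],[0.04,0.0025,0,-0.7],[0.052,0.0025,0,-0.7],[0.052,0.0025,-0.008,-0.7],[0.052,0.0025,-0.016,-0.7]],
])

```text
time: 6.6
tool_pos: [437.8, -190.0, 116.3]
tcp_rot: [-1.024, 1.565, 2.473]
contact_force: [0.2, -0.0, -1.1]
grip_width: 49.7
```

```bash
python3 - <<'E'
from h import *
plan([525.5,-157.5,117],-70)
c,q,t=bottle('side','b2.png')
d=q-t; m=(np.abs(q[...,0])<14)&(np.abs(q[...,1])<14)&(q[...,2]>60)&(q[...,2]<115); x=q[m]
print('peg',len(x),np.percentile(x,[2,50,98],axis=0).round(1))
E
```

```text
shift mm [ -1.    0.1 -93.5] world yaw needed -0.4 -> turn about tool x 0.4 (or 180.4/-179.6) | t 6.6 tcp [ 437.8 -190.   116.3] yang -69.6 q [-0.57  0.41  1.82  0.    0.91  0.64] F [ 0.2 -0.  -1.1] w 49.7
side tcp fwd,left,z rel peg [-91.6  -1.4 117.1]
peg 144 [[ -8.3  -3.   61.7]
 [  1.8   5.1  86.9]
 [  8.1   8.8 106.6]]
```

View pics/b2.png

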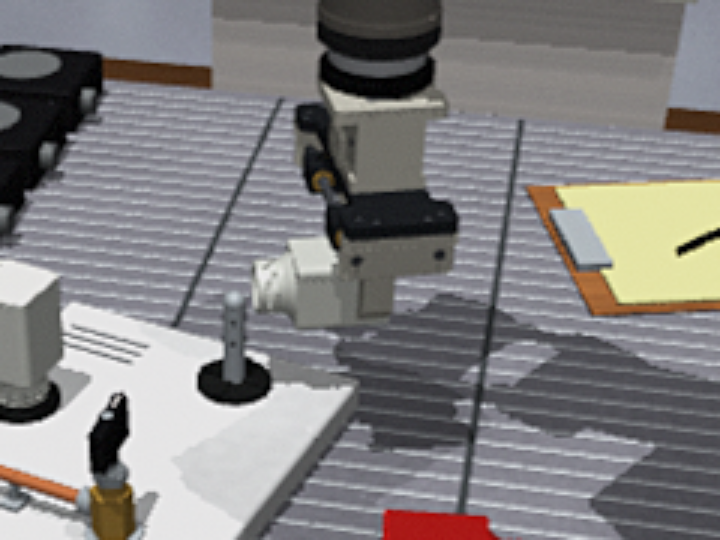

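The view shows the neck at (268,285), with the peg tip at (233,300) just at the lower lip, and the bottle is level. Now I start the hooking arc.

Emit:
step_arm([
  [[0,0,-0.006,0],[-0.004,0,-0.009,0],[-0.008,0,-0.012,0],[-0.013,0,-0.015,0],[-0.013,0,-0.015,0]],
])

```text
time: 7.07
tool_pos: [452.7, -185.2, 131.0]
tcp_rot: [-0.542, 1.565, 2.958]
contact_force: [-9.7, -4.2, 2.2]
grip_width: 49.6
```

```bash
cat >> h.py <<'E'
def tilt(pic=None):
    c,q,t=bottle('side',pic); d=q-t
    m=(np.abs(d[...,0]-35)<70)&(np.abs(d[...,1]-24)<8)&(d[...,2]<40)&(d[...,2]>-110)&(c['color'].min(2)>110)&(q[...,2]>60)&(np.hypot(q[...,0],q[...,1])>11)
    x=d[m][:,[0,2]].astype(np.float32); print('side face',len(x),cv2.minAreaRect(x))
    o=bot.get_obs(); print('F',np.round(o['contact_force'],1),'w',round(float(o['grip_width']),1),'t',o['time'])
E
python3 - <<'E'
from h import *
tilt()
E
```

```text
side tcp fwd,left,z rel peg [-77.9  -1.1 130.9]
side face 356 ((29.12639617919922, -8.10890007019043), (48.820945739746094, 92.27057647705078), 80.97415924072266)
F [-9.8 -3.6  2.2] w 49.8 t 7.1167
```

It's pivoting: 9° of tilt at about 10 N. I continue the arc.

Emit:
step_arm([
  [[-0.004,0,-0.003,0],[-0.008,0,-0.006,0],[-0.012,0,-0.009,0],[-0.016,0,-0.013,0],[-0.016,0,-0.014,0]],
])

```text
time: 7.53
tool_pos: [464.5, -180.2, 147.7]
tcp_rot: [-0.388, 1.562, 3.114]
contact_force: [-12.3, -4.5, 3.9]
grip_width: 49.9
```

```bash
python3 - <<'E'
from h import *
tilt()
E
```

```text
side tcp fwd,left,z rel peg [-65.1  -0.6 147.6]
side face 324 ((24.839073181152344, -15.252799987792969), (50.14405822753906, 87.36913299560547), 67.84276580810547)
F [-8.8 -1.7  2. ] w 49.8 t 7.5833
```

Emit:
step_arm([
  [[-0.003,0,-0.005,0],[-0.006,0,-0.01,0],[-0.009,0,-0.015,0],[-0.012,0,-0.02,0],[-0.012,0,-0.02,0]],
])

```text
time: 8.0
tool_pos: [483.0, -173.3, 160.6]
tcp_rot: [-0.254, 1.56, -3.034]
contact_force: [-5.9, -1.2, 1.3]
grip_width: 49.9
```

```bash
python3 - <<'E'
from h import *
tilt()
E
```

```text
side tcp fwd,left,z rel peg [-45.4  -0.4 160.4]
side face 215 ((35.20183563232422, -18.210538864135742), (42.59064483642578, 59.9895133972168), 1.2399799823760986)
F [-5.6 -1.7  1.8] w 49.9 t 8.05
```

Emit:
step_arm([
  [[-0.002,0,-0.005,0],[-0.004,0,-0.01,0],[-0.006,0,-0.014,0],[-0.008,0,-0.018,0],[-0.008,0,-0.018,0]],
])

```text
time: 8.47
tool_pos: [499.6, -167.0, 168.8]
tcp_rot: [-0.2, 1.558, -2.978]
contact_force: [-3.8, -1.8, -0.0]
grip_width: 50.2
```

```bash
python3 - <<'E'
from h import *
tilt('b3.png')
E
```

```text
side tcp fwd,left,z rel peg [-2.760e+01 -1.000e-01  1.688e+02]
side face 128 ((27.48968505859375, -25.186935424804688), (62.15635299682617, 42.03826904296875), 78.37466430664062)
F [-4.1 -2.8 -0.2] w 49.6 t 8.5167
```

View pics/b3.png

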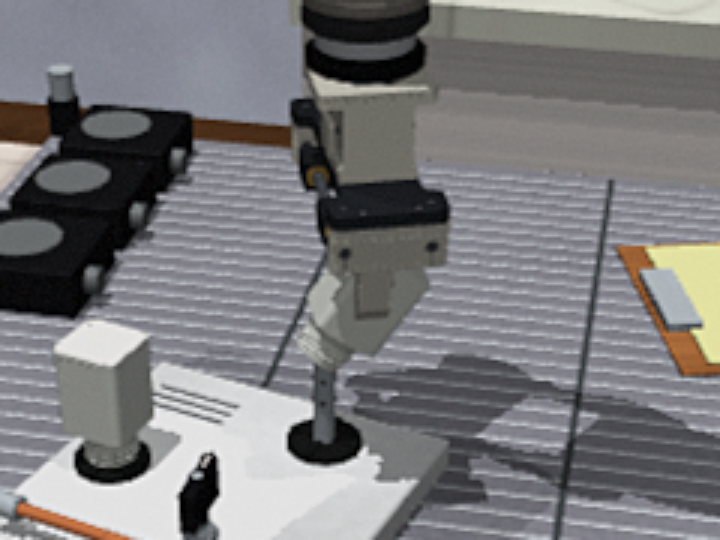

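The hooking works: the bottle is tilted about 50°, with the peg tip (325,365) inside the mouth. I keep going.

Emit:
step_arm([
  [[-0.001,0,-0.005,0],[-0.002,0,-0.01,0],[-0.003,0,-0.015,0],[-0.003,0,-0.02,0],[-0.003,0,-0.02,0]],
])

```text
time: 8.93
tool_pos: [518.3, -159.9, 172.0]
tcp_rot: [-0.153, 1.557, -2.931]
contact_force: [-3.9, -1.9, 0.7]
grip_width: 50.2
```

Emit:
step_arm([
  [[0,0,-0.005,0],[0.0,0,-0.01,0],[0.001,0,-0.015,0],[0.002,0,-0.02,0],[0.002,0,-0.02,0]],
])

```text
time: 9.35
tool_pos: [536.9, -152.8, 170.1]
tcp_rot: [-0.102, 1.556, -2.878]
contact_force: [-4.1, -2.4, 0.4]
grip_width: 49.9
```

```bash
python3 - <<'E'
from h import *
tilt('b4.png')
E
```

```text
side tcp fwd,left,z rel peg [ 12.3   0.5 170.2]
side face 18 ((-9.382088661193848, -52.90314483642578), (15.02946662902832, 37.22600555419922), 59.90369415283203)
F [-3.2 -2.6  0.2] w 49.7 t 9.4
```

View pics/b4.png

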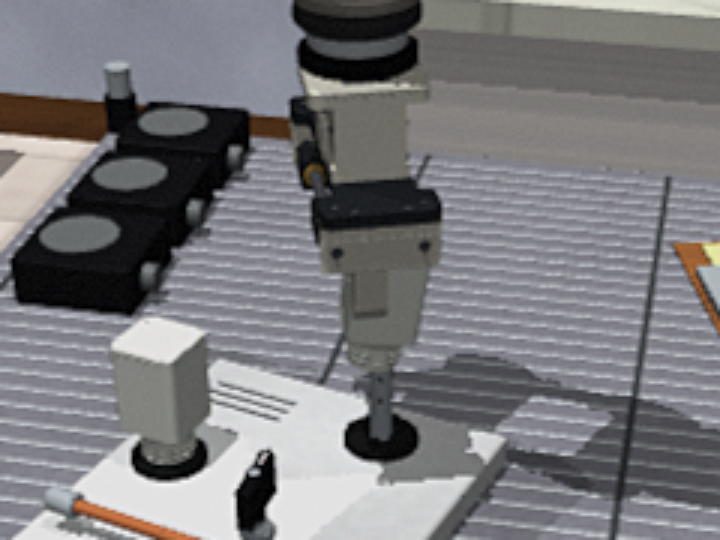

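Almost upright, with about 8° of lean left and the mouth over the peg (375,360). I push another 12 mm forward, then measure the lean from the depth data.

Emit:
step_arm([
  [[0,0,-0.004,0],[0.0,0,-0.008,0],[0.001,0,-0.012,0],[0.002,0,-0.012,0],[0.002,0,-0.012,0]],
])

```text
time: 9.82
tool_pos: [547.8, -148.9, 168.3]
tcp_rot: [-0.062, 1.555, -2.839]
contact_force: [-4.5, -3.3, -0.0]
grip_width: 49.6
```

```bash
cat >> h.py <<'E'
def lean(pic=None):
    c,q,t=bottle('side',pic); d=q-t
    rel=c['color'].astype(int).min(2)>70
    print(' z-band: fwd range, left range (rel tcp)')
    for z in range(-85,-20,8):
        m=rel&(np.abs(d[...,2]-z)<4)&(np.abs(d[...,0])<45)&(np.abs(d[...,1])<40)
        x=d[m]
        if len(x)>5: print(z,len(x),np.percentile(x[:,0],[2,98]).round(1),np.percentile(x[:,1],[2,98]).round(1))
    o=bot.get_obs(); print('F',np.round(o['contact_force'],1),'w',round(float(o['grip_width']),1),'t',o['time'])
E
python3 - <<'E'
from h import *
lean()
E
```

```text
side tcp fwd,left,z rel peg [ 23.9   0.5 168.4]
 z-band: fwd range, left range (rel tcp)
-85 9 [-26.  -15.6] [1.7 7.5]
-69 17 [-31.3  -0.7] [ 7.1 19.9]
-61 57 [-34.    3.6] [ 5.4 21.2]
-53 54 [-31.8   3.1] [ 5.5 22.1]
-45 27 [-39.1   9. ] [-7.1 26.1]
-37 89 [-40.3   9.1] [-1.6 28.5]
-29 91 [-39.9   9.3] [-11.4  29.1]
-21 65 [-40.1  10.9] [-20.8  31. ]
F [-4.3 -3.  -0.7] w 49.5 t 9.8667
```

The depth bands show the bottle upright to within about 2°, its axis 15 mm behind the TCP, so about 8 mm forward of the peg axis. I centre it by moving back 7 mm and lower.

Emit:
step_arm([
  [[0,0,0.007,0],[0.0,0,0.007,0],[0.012,0,0.007,0],[0.024,0,0.007,0],[0.036,0,0.007,0]],
])

```text
time: 10.28
tool_pos: [541.3, -151.5, 132.8]
tcp_rot: [0.012, 1.558, -2.765]
contact_force: [-0.4, -0.3, -0.8]
grip_width: 49.9
```

```bash
python3 - <<'E'
from h import *
lean()
E
```

```text
side tcp fwd,left,z rel peg [ 15.9   1.2 130.2]
 z-band: fwd range, left range (rel tcp)
-85 15 [-20.8  -9.9] [2.7 7.4]
-77 13 [-20.6 -11.6] [2.5 9.1]
-61 47 [-30.8   5.1] [ 1.9 19.4]
-53 61 [-30.3   4.5] [ 4.1 21.8]
-45 21 [-24.5  -1.7] [14.9 22.6]
-37 67 [-38.4  10.6] [-2.6 28.2]
-29 84 [-38.9  10.4] [-3.9 27.5]
-21 74 [-37.7  10.1] [-6.2 28.2]
F [-0.6  0.  -3.2] w 49.9 t 10.3333
```

Emit:
step_arm([
  [[0.005,0,0.002,0],[0.01,0,0.002,0],[0.014,0,0.002,0],[0.017,0,0.002,0],[0.017,0,0.002,0]],
])

```text
time: 10.75
tool_pos: [537.8, -151.7, 112.9]
tcp_rot: [-0.197, 1.554, -2.973]
contact_force: [0.3, -1.2, -0.6]
grip_width: 50.0
```

```bash
python3 - <<'E'
from h import *
lean('b5.png')
E
```

```text
side tcp fwd,left,z rel peg [ 13.6   1.2 113.2]
 z-band: fwd range, left range (rel tcp)
-85 489 [-43.4  43.9] [-37.3  38.8]
-77 10 [-42.8  21. ] [-21.4  17.8]
-69 11 [-28.9  -2.6] [11.1 20. ]
-61 49 [-32.5   2. ] [10.1 21.7]
-53 48 [-30.3   3.3] [ 7.  21.9]
-45 24 [-33.5   2.8] [19.1 26.4]
-37 77 [-38.6   9.5] [-16.6  28.9]
-29 84 [-38.4   9.2] [-14.8  28.8]
-21 67 [-40.    8.9] [-12.8  31.4]
F [ 0.5 -0.1 -0.4] w 49.8 t 10.8
```

View pics/b5.png

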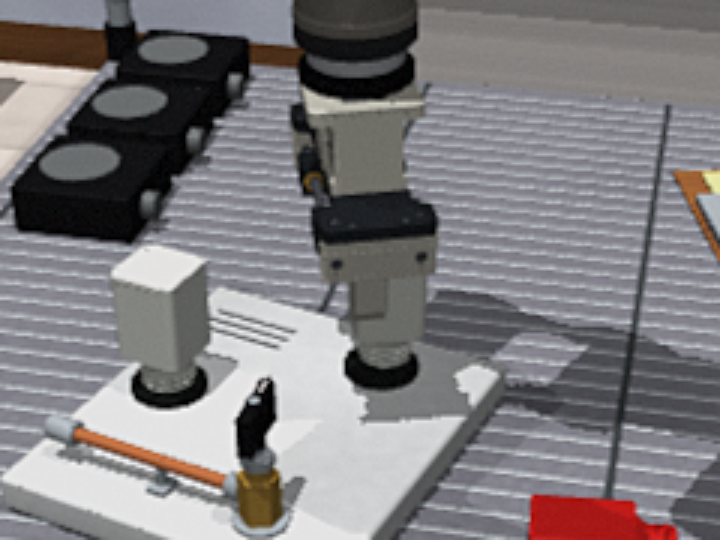

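The bottle is upright over the peg and its rim is only a few mm above the collar (380,365). I lower gently until there's contact force.

Emit:
step_arm([
  [[0.001,0,0.0,0],[0.002,0,0.0,0],[0.003,0,0,0],[0.004,0,0,0],[0.004,0,0,0]],
])

```text
time: 11.22
tool_pos: [537.8, -151.7, 109.1]
tcp_rot: [-0.187, 1.554, -2.963]
contact_force: [-0.8, 0.1, -0.1]
grip_width: 49.7
```

```bash
python3 - <<'E'
from h import *
plan([0,0,0])
E
```

```text
shift mm [ 117.4 -333.4  446.4] | t 11.22 tcp [ 537.8 -151.7  109.1] yang -69.1 q [-0.41  0.55  1.6  -0.01  1.01  0.8 ] F [-0.8  0.1 -0.1] w 49.7
```

Emit:
step_arm([
  [[0.001,0,0.0,0],[0.002,0,0.0,0],[0.003,0,0,0],[0.003,0,0,0],[0.003,0,0,0]],
])

```text
time: 11.63
tool_pos: [537.7, -151.7, 106.0]
tcp_rot: [-0.194, 1.554, -2.97]
contact_force: [-0.0, -0.2, -0.5]
grip_width: 49.9
```

Emit:
step_arm([
  [[0.001,0,0.0,0],[0.0015,0,0.0,0],[0.002,0,0,0],[0.002,0,0,0],[0.002,0,0,0]],
])

```text
time: 12.05
tool_pos: [538.0, -151.7, 105.1]
tcp_rot: [-0.152, 1.555, -2.928]
contact_force: [-1.2, 1.4, 8.5]
grip_width: 50.1
```

```bash
python3 - <<'E'
from h import *
lean()
c,q,t=bottle('top'); 
for h in (0,):
    m=(np.hypot(q[...,0],q[...,1])<60)&(q[...,2]>122)&(q[...,2]<138)&(c['color'].min(2)>100); x=q[m]; print('bottle bottom top-view',len(x), np.percentile(x,[2,50,98],axis=0).round(1) if len(x) else '')
E
```

```text
side tcp fwd,left,z rel peg [ 13.7   1.2 105.1]
 z-band: fwd range, left range (rel tcp)
-77 491 [-43.8  44. ] [-38.3  39.2]
-69 17 [-33.6  14.1] [-14.   28.5]
-61 47 [-30.8   2. ] [ 5.  20.8]
-53 49 [-30.5   3.4] [ 7.5 21.8]
-45 21 [-32.9   6.1] [ 7.9 25.7]
-37 75 [-38.9   9.5] [-13.7  29. ]
-29 84 [-38.9   9.4] [-15.1  29.3]
-21 60 [-37.9   9.2] [-16.2  31.2]
F [-2.   1.4  7.1] w 49.8 t 12.1
top tcp fwd,left,z rel peg [ 13.7   1.2 105.1]
bottle bottom top-view 0
```

8 N of contact at the expected height (rim = TCP − 67 = 38 mm): the rim is on the collar. I release and lift straight up.

Emit:
step_arm([
  [[0,0,0,0],[0,0,0,0],[0,0,0,0],[0,0,0,0],[0,0,0,0]],
], jaw=0)

```text
time: 12.57
tool_pos: [537.9, -151.7, 104.9]
tcp_rot: [-0.165, 1.555, -2.942]
contact_force: [0.1, -0.0, -0.3]
grip_width: 78.4
```

Emit:
step_arm([
  [[0,0,0,0],[0,0,0,0],[-0.005,0,0,0],[-0.02,0,0,0],[-0.04,0,0,0]],
])

```text
time: 12.98
tool_pos: [537.6, -151.3, 144.3]
tcp_rot: [-0.267, 1.552, -3.044]
contact_force: [0.5, 0.2, -0.9]
grip_width: 91.7
```

Emit:
step_arm([
  [[-0.02,0,0,0],[-0.04,0,0,0],[-0.06,0,0,0],[-0.08,0,0,0],[-0.08,0,0,0]],
])

```text
time: 13.4
tool_pos: [540.9, -151.8, 228.8]
tcp_rot: [0.038, 1.558, -2.739]
contact_force: [0.6, -0.8, 0.6]
grip_width: 91.4
```

```bash
python3 - <<'E'
from h import *
plan([564.9,27.8,200],-3.7)
c,q,t=bottle('side')
m=(np.abs(q[...,0])<45)&(np.abs(q[...,1])<45)&(q[...,2]>42)&(q[...,2]<145)&(c['color'].min(2)>100); x=q[m]
for lo,hi in((40,55),(65,95),(95,125),(126,136)):
    k=x[(x[:,2]>lo)&(x[:,2]<hi)]; print(lo,len(k),np.percentile(k,[2,50,98],axis=0).round(1).tolist() if len(k) else '')
# valve, second measurement, both views
for n in('top','side'):
    if n=='top': c=cap('top')
    W=pts(c); k=(np.hypot(W[...,0]-564.9,W[...,1]-27.8)<32)&(W[...,2]>112)&(W[...,2]<130); r=W[k]
    print(n,len(r),cv2.minAreaRect(r[:,:2].astype(np.float32)),np.percentile(r[:,2],[50,98])) if len(r)>9 else print(n,0)
    if n=='top': pass
    c2=c
    if n=='top': c=bot and cap('side')
E
```

```text
shift mm [  27.7 -159.2  -86.9] world yaw needed 65.4 -> turn about tool x -65.4 (or 114.6/-245.4) | t 13.4 tcp [ 540.9 -151.8  228.8] yang -69.1 q [-0.41  0.43  1.44 -0.01  1.28  0.8 ] F [ 0.6 -0.8  0.6] w 91.4
side tcp fwd,left,z rel peg [ 15.8   0.7 226.6]
40 29 [[-19.1, 11.3, 42.8], [-0.5, 18.7, 49.3], [14.6, 23.5, 54.4]]
65 152 [[-20.8, -9.3, 65.5], [12.1, 26.9, 79.5], [23.9, 30.5, 94.6]]
95 136 [[-21.4, -5.6, 95.6], [1.0, 26.7, 109.8], [23.9, 31.0, 124.7]]
126 277 [[-25.1, -20.3, 127.3], [-2.6, 4.8, 129.2], [22.3, 27.8, 131.3]]
top 182 ((563.53173828125, 25.366893768310547), (47.07475280761719, 11.549062728881836), 84.40608215332031) [124.35125646 128.19893195]
side 151 ((564.1649169921875, 26.935810089111328), (48.94259262084961, 11.62453556060791), 85.59367370605469) [122.0528051  125.17255101]
```

The bottle stands on the collar with its bottom level at about 129.5 mm (expected 130). Next is the valve: axis near (564.5, 28), blade at 85.5°, so about 100° open.

Emit:
step_arm([
  [[0,-0.032,-0.017,-7],[0,-0.064,-0.035,-14],[0.01,-0.096,-0.052,-21],[0.015,-0.128,-0.07,-28],[0.02,-0.16,-0.087,-35]],
])

```text
time: 13.97
tool_pos: [561.7, 31.2, 201.1]
tcp_rot: [-0.924, 1.548, -3.084]
contact_force: [-0.1, -0.0, 0.0]
grip_width: 91.8
```

Emit:
step_arm([
  [[0,0,0,-7],[0,0,0,-14],[0,0,0,-21],[0,0,0,-28],[0,0,0,-30]],
])

```text
time: 14.38
tool_pos: [560.8, 31.5, 199.4]
tcp_rot: [-1.469, 1.545, -3.099]
contact_force: [-0.2, -0.0, 0.8]
grip_width: 91.7
```

```bash
python3 - <<'E'
from h import *
plan([564.5,28.2,112],-4.5); o,p,M=pose(); print(M.round(3))
c=cap('wrist'); W=pts(c); k=(np.hypot(W[...,0]-564.9,W[...,1]-27.8)<32)&(W[...,2]>115)&(W[...,2]<130)&(c['color'].max(2)<90); r=W[k]
print(len(r),cv2.minAreaRect(r[:,:2].astype(np.float32)) if len(r)>9 else '')
E
```

```text
shift mm [87.3  6.1  2.8] world yaw needed -1.1 -> turn about tool x 1.1 (or 181.1/-178.9) | t 14.38 tcp [560.8  31.5 199.4] yang -3.4 q [-0.08  0.46  1.47 -0.    1.24 -0.02] F [-0.2 -0.   0.8] w 91.7
[[-0.026  0.998 -0.059]
 [-0.001 -0.059 -0.998]
 [-1.    -0.026  0.003]]
1370 ((564.0927734375, 23.523448944091797), (49.32443618774414, 11.487560272216797), 86.71908569335938)
```

Emit:
step_arm([
  [[0.03,0.006,0.0035,0],[0.06,0.006,0.0035,0],[0.08,0.006,0.0035,0],[0.087,0.006,0.0035,0],[0.087,0.006,0.0035,0]],
])

```text
time: 14.85
tool_pos: [562.8, 27.5, 109.8]
tcp_rot: [-1.49, 1.54, -3.122]
contact_force: [0.0, -0.2, 0.7]
grip_width: 92.0
```

Emit:
step_arm([
  [[0,0,0,0],[0,0,0,0],[0,0,0,0],[0,0,0,0],[0,0,0,0]],
], jaw=0.7)

```text
time: 15.27
tool_pos: [563.2, 27.5, 110.6]
tcp_rot: [-1.484, 1.541, -3.117]
contact_force: [0.5, -0.3, -0.2]
grip_width: 63.2
```

```bash
python3 - <<'E'
from h import *
plan([564.3,27.5,112],-3.5)
c=cap('side'); W=pts(c); cv2.imwrite('pics/v1.png',cv2.resize(c['color'][150:300,180:380,::-1],None,fx=4,fy=4))
E
```

```text
shift mm [-1.4  1.1 -0.1] world yaw needed 0.0 -> turn about tool x -0.0 (or 180.0/-180.0) | t 15.27 tcp [563.2  27.5 110.6] yang -3.5 q [-0.09  0.56  1.57 -0.    1.04 -0.02] F [ 0.5 -0.3 -0.2] w 63.2
```

View pics/v1.png

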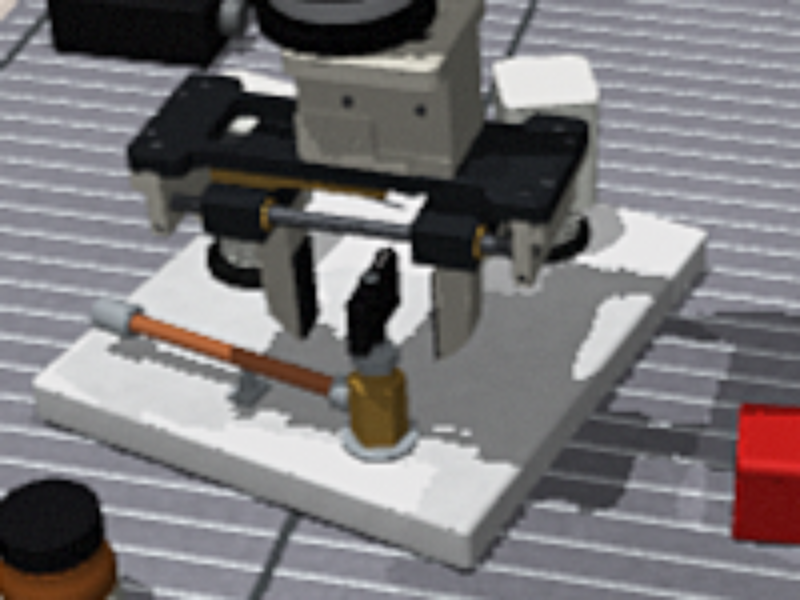

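The fingers straddle the black blade (375,300), and both bottles stand behind. I close on it.

Emit:
step_arm([
  [[-0.0015,0.001,0,0],[-0.0015,0.001,0,0],[-0.0015,0.001,0,0],[-0.0015,0.001,0,0],[-0.0015,0.001,0,0]],
], jaw=1)

```text
time: 15.73
tool_pos: [564.1, 27.4, 111.9]
tcp_rot: [-1.484, 1.541, -3.117]
contact_force: [-0.7, 0.5, 0.0]
grip_width: 25.6
```

Emit:
step_arm([
  [[0,0,0,0],[0,0,0,0],[0,0,0,0],[0,0,0,0],[0,0,0,0]],
])

```text
time: 16.15
tool_pos: [564.7, 27.4, 111.9]
tcp_rot: [-1.483, 1.542, -3.116]
contact_force: [2.4, -0.4, -4.0]
grip_width: 11.6
```

Emit:
step_arm([
  [[0,0,0,0],[0,0,0,0],[0,0,0,0],[0,0,0,0],[0,0,0,0]],
])

```text
time: 16.57
tool_pos: [564.7, 27.4, 111.9]
tcp_rot: [-1.483, 1.542, -3.115]
contact_force: [1.6, -0.1, -2.5]
grip_width: 11.3
```

```bash
python3 - <<'E'
from h import *
plan([564.3,27.5,112],-3.5)
print(bot.get_obs()['moment'])
E
```

```text
shift mm [-0.1 -0.4 -0.1] world yaw needed 0.0 -> turn about tool x -0.0 (or 180.0/-180.0) | t 16.57 tcp [564.7  27.4 111.9] yang -3.5 q [-0.09  0.56  1.56 -0.    1.04 -0.02] F [ 1.6 -0.1 -2.5] w 11.3
[-0.051079   -0.83827136 -0.05374204]
```

Emit:
step_arm([
  [[0,0,0,7],[0,0,0,14],[0,0,0,21],[0,0,0,28],[0,0,0,35]],
])

```text
time: 16.98
tool_pos: [565.2, 27.1, 111.9]
tcp_rot: [-0.85, 1.543, -3.099]
contact_force: [4.0, -0.9, -3.5]
grip_width: 11.3
```

```bash
python3 - <<'E'
from h import *
plan([564.7,27.4,112],-104.9)
print(bot.get_obs()['moment'])
E
```

```text
shift mm [-0.1 -0.6  0.1] world yaw needed -66.0 -> turn about tool x 66.0 (or 246.0/-114.0) | t 16.98 tcp [565.2  27.1 111.9] yang -38.9 q [-0.09  0.56  1.56 -0.    1.04  0.6 ] F [ 4.  -0.9 -3.5] w 11.3
[-0.18925978 -1.02857928  0.05801416]
```

Emit:
step_arm([
  [[0,0,0,7],[0,0,0,14],[0,0,0,21],[0,0,0,28],[0,0,0,35]],
])

```text
time: 17.4
tool_pos: [565.5, 26.7, 111.9]
tcp_rot: [-0.201, 1.544, -3.067]
contact_force: [3.9, -2.4, -3.3]
grip_width: 11.4
```

```bash
python3 - <<'E'
from h import *
plan([564.7,27.4,112],-104.9)
print(bot.get_obs()['moment'])
E
```

```text
shift mm [-0.1 -0.9  0.5] world yaw needed -30.7 -> turn about tool x 30.7 (or 210.7/-149.3) | t 17.4 tcp [565.5  26.7 111.9] yang -74.2 q [-0.09  0.56  1.56 -0.    1.04  1.21] F [ 3.9 -2.4 -3.3] w 11.4
[-0.3749665  -0.8225221   0.12118009]
```

Emit:
step_arm([
  [[0,-0.0005,0.0003,5],[0,-0.0008,0.0005,10],[0,-0.0008,0.0005,15],[0,-0.0008,0.0005,20],[0,-0.0008,0.0005,24]],
])

```text
time: 17.82
tool_pos: [565.4, 26.3, 111.9]
tcp_rot: [0.282, 1.545, -3.007]
contact_force: [4.6, -3.9, -4.8]
grip_width: 11.5
```

```bash
python3 - <<'E'
from h import *
plan([564.7,27.4,112],-104.9)
print(bot.get_obs()['moment'])
E
```

```text
shift mm [-0.1 -0.9  0.9] world yaw needed -6.5 -> turn about tool x 6.5 (or 186.5/-173.5) | t 17.82 tcp [565.4  26.3 111.9] yang -98.4 q [-0.09  0.56  1.56 -0.01  1.04  1.64] F [ 4.6 -3.9 -4.8] w 11.5
[-0.5250158  -0.87330074  0.0873215 ]
```

Emit:
step_arm([
  [[0,0,0,1],[0,0,0,2],[0,0,0,3],[0,0,0,4],[0,0,0,5]],
])

```text
time: 18.23
tool_pos: [565.5, 26.3, 111.9]
tcp_rot: [0.381, 1.545, -2.996]
contact_force: [2.4, -2.1, -2.6]
grip_width: 10.9
```

```bash
python3 - <<'E'
from h import *
plan([564.7,27.4,112],-104.9)
print(bot.get_obs()['moment'])
E
```

```text
shift mm [-0.1 -0.9  1. ] world yaw needed -1.4 -> turn about tool x 1.4 (or 181.4/-178.6) | t 18.23 tcp [565.5  26.3 111.9] yang -103.5 q [-0.09  0.56  1.56 -0.01  1.04  1.72] F [ 2.4 -2.1 -2.6] w 10.9
[-0.10717901 -0.70106232  0.05125209]
```

Emit:
step_arm([
  [[0,0,0,1],[0,0,0,2],[0,0,0,3],[0,0,0,4],[0,0,0,4]],
])

```text
time: 18.65
tool_pos: [565.4, 26.2, 111.9]
tcp_rot: [0.458, 1.545, -2.99]
contact_force: [2.1, -1.0, -1.9]
grip_width: 11.7
```

```bash
python3 - <<'E'
from h import *
plan([564.7,27.4,112],-104.9)
print(bot.get_obs()['moment'])
E
```

```text
shift mm [-0.1 -1.   1. ] world yaw needed 2.6 -> turn about tool x -2.6 (or 177.4/-182.6) | t 18.65 tcp [565.4  26.2 111.9] yang -107.5 q [-0.09  0.56  1.56 -0.01  1.04  1.79] F [ 2.1 -1.  -1.9] w 11.7
[-0.0321934  -0.49653918  0.38065679]
```

Emit:
step_arm([
  [[0,0,0,0.5],[0,0,0,1],[0,0,0,1.5],[0,0,0,2],[0,0,0,2]],
])

```text
time: 19.07
tool_pos: [565.3, 26.2, 111.9]
tcp_rot: [0.497, 1.545, -2.985]
contact_force: [2.0, -1.3, -2.6]
grip_width: 11.7
```

```bash
python3 - <<'E'
from h import *
plan([564.7,27.4,112],-104.9)
print(bot.get_obs()['moment'])
E
```

```text
shift mm [-0.1 -0.9  0.9] world yaw needed 4.6 -> turn about tool x -4.6 (or 175.4/-184.6) | t 19.07 tcp [565.3  26.2 111.9] yang -109.5 q [-0.09  0.56  1.56 -0.01  1.04  1.83] F [ 2.  -1.3 -2.6] w 11.7
[-0.01218406 -0.36628867  0.66183789]
```

The moment rises linearly (0.14 N m/deg) from about −105.1°, against −104.9° expected: the valve is seated. I back off to tool yaw −14.9°.

Emit:
step_arm([
  [[0,0,0,-7],[0,0,0,-14],[0,0,0,-21],[0,0,0,-28],[0,0,0,-35]],
])

```text
time: 19.48
tool_pos: [565.3, 26.5, 111.9]
tcp_rot: [-0.15, 1.545, -3.018]
contact_force: [1.6, 1.2, -2.2]
grip_width: 11.4
```

Emit:
step_arm([
  [[0,0,0,-7],[0,0,0,-14],[0,0,0,-21],[0,0,0,-28],[0,0,0,-35]],
])

```text
time: 19.9
tool_pos: [565.1, 26.9, 111.9]
tcp_rot: [-0.791, 1.545, -3.042]
contact_force: [-0.0, 0.8, -1.9]
grip_width: 11.3
```

```bash
python3 - <<'E'
from h import *
plan([564.7,27.4,112],-14.8)
print(bot.get_obs()['moment'])
E
```

```text
shift mm [-0.1 -0.6 -0.1] world yaw needed 24.2 -> turn about tool x -24.2 (or 155.8/-204.2) | t 19.9 tcp [565.1  26.9 111.9] yang -39.0 q [-0.09  0.56  1.56 -0.01  1.04  0.6 ] F [-0.   0.8 -1.9] w 11.3
[-0.27956844 -0.49365089 -0.03803756]
```

Emit:
step_arm([
  [[0,0,0,-6],[0,0,0,-12],[0,0,0,-18],[0,0,0,-24.2],[0,0,0,-24.2]],
])

```text
time: 20.32
tool_pos: [564.9, 27.0, 111.9]
tcp_rot: [-1.226, 1.544, -3.052]
contact_force: [0.4, 0.0, -1.1]
grip_width: 11.7
```

```bash
python3 - <<'E'
from h import *
plan([564.7,27.4,112],-14.8)
print(bot.get_obs()['moment'])
c=cap('wrist'); save(c,'w9.png'); W=pts(c)
dk=c['color'].max(2)<90
k=(np.hypot(W[...,0]-564.7,W[...,1]-27.4)<34)&(W[...,2]>115)&(W[...,2]<130)&dk; r=W[k]
print('blade wrist',len(r),cv2.minAreaRect(r[:,:2].astype(np.float32)) if len(r)>9 else '')
for n in('top','side'):
    c=cap(n); W=pts(c)
    q=W-np.array([525.5,-157.5,0]); m=(np.abs(q[...,0])<60)&(np.abs(q[...,1])<60)&(np.abs(W[...,2]-130)<6)&(c['color'].min(2)>100)
    print(n,'bottle bottom',m.sum(),W[m].mean(0).round(1) if m.sum() else '')
    m=(np.hypot(W[...,0]-670,W[...,1]+103)<60)&(np.abs(W[...,2]-130)<6)&(c['color'].min(2)>100)
    print(n,'spare',m.sum(),W[m].mean(0).round(1) if m.sum() else '')
save(c,'side9.png')
E
```

```text
shift mm [-0.1 -0.3 -0.3] world yaw needed -0.2 -> turn about tool x 0.2 (or 180.2/-179.8) | t 20.32 tcp [564.9  27.  111.9] yang -14.6 q [-0.09  0.56  1.56 -0.01  1.04  0.17] F [ 0.4  0.  -1.1] w 11.7
[-0.33572637 -0.65146025  0.05261746]
blade wrist 2833 ((561.6295776367188, 24.731155395507812), (48.81947708129883, 23.6837100982666), 64.24949645996094)
top bottle bottom 734 [ 522.2 -155.6  130.9]
top spare 531 [ 668.  -108.3  131.2]
side bottle bottom 331 [ 521.9 -151.6  128.9]
side spare 25 [653.7 -95.4 129.3]
```

View pics/side9.png

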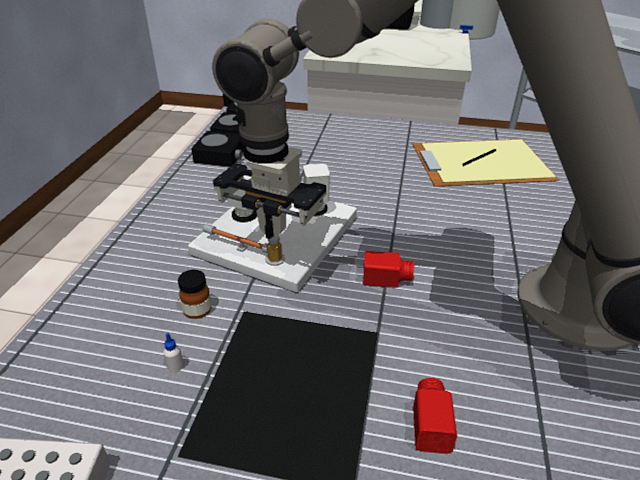

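View pics/w9.png

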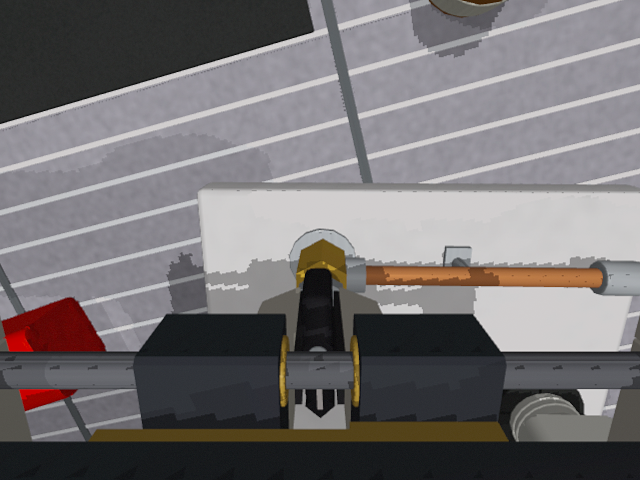

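The wrist view shows the blade (318,330) between the pads, square to the pipe (480,275), which fits a quarter turn. The side view shows both bottles up, and the jar (195,295) and dropper (170,355) where they were. I hand in.

```bash
python3 -c "
from plant import bot
print(bot.close_job())"
```

```text
the job is handed in; nothing more can be done
None
```

The job is handed in, at about 20 s of the 67 s allowed. The bottle is upside down on the free peg with its rim on the collar. The valve is a quarter turn off its seat, and the gripper is still holding the handle.

**Bottle:** The moves cannot tilt the tool, so I gripped the bottle near its bottom and hooked its lip on the free peg's tip. Swinging the gripper up and over turned it in the jaws. I lowered it until I felt about 8 N, then let go. Its bottom now reads about 130 mm high, as it should, and is within about 5 mm of the peg's axis, inside the side play.

**Valve:** Turning clockwise, the resistance rose sharply from about −105.1° tool yaw, against −104.9° expected, so I took that as the seat. I backed it off to −14.6°, roughly 90° from the seat. The last wrist picture shows the blade between the pads and square to the pipe.

**Other items:** The jar, the dropper bottle and the red look-alikes look unmoved in the last side picture, and the spare bottle still stands on its peg.

**Checks that failed or disagreed:**
- The last blade angle computed from the wrist picture (64°) is not usable, because the dark pads merged with the blade. The setting rests on the tool's angle and the picture.
- The side view's last reading of the spare bottle's position was off by about 15 mm because it was mostly hidden. The top view put it within 5 mm of its peg.
- Tool tilt built up to about 1.5° during the job.

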